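Tilt the yellow lamp on the street food table to 60 degrees

TASK

It is getting dark over the food table: tilt up the head of the yellow lamp until it stands 60 degrees up from flat, let go of it, and wait two seconds to see that it stays there. Leave the blue lamp as it is set, and do not knock over or shift the drink carton.

Things in the scene. Friction and masses are not known exactly. Their poses are not given: they have to be found in the camera images.
- yellow_head (a joint): tilt of the yellow LED lamp's head (155 wide x 115 long x 22 mm, pale lit upper face), rad: 0 = lying flat over its fixed base, growing as the handle end rises, pi/2 = upright, stop at 1.9; starts at 0.1 to 0.5. The hinge is level, 75 mm above the table, at the head's edge farther from the robot. Its friction (0.8 N m) holds any angle; raising the head takes 4 to 8 N at the handle.
- yellow_handle (a point): middle of the yellow lamp's black grip bar: round, 14 mm thick, parallel to the hinge, in the head's plane beyond its free edge (63 mm open gap to the head; side rods 66 mm either way). Frame turns with the head: y along the bar, always level; x from the bar square to the hinge axis, 185 mm away. Tilting up, the bar rises on that circle, away from the robot, and can turn between upright fingers.
- blue_handle (a point): the same point on the blue lamp, which is alike in all but colour and stands across the table's middle line, set at its own angle of 0.3 to 1.2 rad, to be left so. Each lamp has a battery base, 48 mm high, reaching 150 mm from below the hinge towards the handle, and clamped to the table; up to pi/2 its bar is its highest part.
- carton: white, red and orange drink carton standing loose between the lamps, 45 x 60 x 95 mm high, 0.25 kg; origin at the centre of its underside. Out of the way stand a foil tray of buns (45 mm high) beyond the lamps and two clear food tubs (with lids 210 mm high) at far left and right, over 0.45 m from the middle line.
Not all that is in view belongs to the job. Several things have the shape of the carton; the one meant has the colours described above.

How it is judged:
By the outcome, as a careful person would: the job done as asked, in the order asked, and still so for the second after the job is handed in, with the robot touching nothing.
It also fails if it takes over 48 s, if anything falls off the work surface, if the arm or the gripper's body presses on something with over 40 N, if the wrist force passes 120 N, or if a joint passes its speed limit or range.

ROBOT

A 7-joint arm with a two-finger parallel gripper is mounted at the origin on the work surface. World frame = base frame: x ahead of the robot, y to its left, z up, the work surface at z = 0. Lengths are in m, angles in degrees, forces in N, time in s.
With the tool pointing down it reaches from about 0.425 to 0.875 m from the base axis. Payload 4.7 kg.
Tool frame: the origin (TCP) lies midway between the tips of the shut fingers; the grasp point (between the pads) lies 19 mm behind it; z points along the fingers, y is the line along which they close (so a half turn about z gives the same grasp; the last joint's range is limited). The gripper opens to 87 mm and grips with 3 to 60 N. Pads are 19 mm wide; open, the fingers measure 117 mm over their backs; the gripper's body (75 mm by 190 mm) begins 51 mm behind the grasp point.
Start: joints at [74.089, 18.392, -4.016, 83.108, 1.295, 78.541, -3.26], TCP at [0.187, -0.623, 0.223] pointing down, gripper open.
Joint ranges: [-163.93, 163.93], [-17.29, 119.83], [-79.2, 71.16], [3.27, 140.29], [-89.18, 269.18], [5.43, 117.66], [-154.24, 154.24]. Speed limits (degrees/s): [147.25, 147.25, 180, 180, 180, 180, 180].

INTERFACE

Orientations are given as [roll, pitch, yaw] about the fixed x, y, z axes, in that order (R = Rz(yaw) Ry(pitch) Rx(roll)).
In Python, from cell import env, viewer, boxes_of, masks_of gives the robot as it stands. The module is installed in compiled form; this text tells all that it offers.
- The arm moves only by the tool apply_moves, never from a script. Its argument "moves" is a list of rows, each a list of 7 numbers: the shift along the tool's x, y, z scaled (see below), then the turn, a rotation vector about the tool's x, y, z scaled (see below), then the opening, from 0 (shut) to 1 (fully open). A call has 1 to 20 rows; each row is the pose to reach, as a shift and turn from the pose commanded when the call began, along the tool's axes at that moment; what a row does not reach only later rows make up. The controller multiplies each number of a shift by 0.2 m and each number of a turn by 1.5 rad. A row lasts 1/10 s, in which the tool goes at most 50 mm and 8.59 degrees, less where a joint would pass 70% of its speed; a pose out of reach is approached as far as the arm can. A call with a number of a shift or a turn outside -1 to 1 is refused whole. A call with a gripper value outside its range is refused whole. The fingers move at their own pace and stop on an object; "grip_force" is the grip in N (left out, the last holds). Time passes only in rows, so rows that repeat a pose let the fingers close. It gives the time, the measured TCP pose, the force, the opening and the grip force at its end, in the units of the state.
- env.get_obs(): the state, without advancing time (a new reading comes with each control period).
- viewer.read_camera(name): name is "scene" or "top" or "wrist"; returns the picture (400x640x3 uint8, red, green, blue); there is no depth.
- viewer.get_calibration(name): a dict with "fov_y" (degrees; the focal length in pixels is half the picture's height over the tangent of half this angle, whatever the lens; pixels are square), "cx", "cy" (the principal point, pixels), "position" and "orientation" of the camera in the world. Camera axes: x right, y up, looking along -z (the intrinsics and any distortion apply to the point x, -y, -z); pixel columns grow to the right and rows downward; lengths in m; the calibration is good to about 2 mm. A picture is of the moment at which its call begins: read the wrist's pose just before it. get_calibration takes no time and is no camera call; for the wrist camera it gives the pose at the moment of the call.
- env.sign_off(): hands the job in; it is judged then, once.
Trained networks look in the newest picture that a camera, given by its name, has taken for a name from the list of things; names that differ only in an ending like _2 or _b are one class to them, and where a whole thing is asked for, a point or a joint stands for the part that bears it (a point fixed in the world has none). Each returns a list of dicts, best first, with "conf" (0 to 1); they miss things now and then, are a little off and sometimes report something else, mostly with a low value. They report only what shows in the picture. A call takes as long as a camera call. They do not tell look-alikes from the thing itself.
- boxes_of(camera, target): "location" ([column, row] in pixels, amid what is visible of it).
- masks_of(camera, target): "pixels" (400x640 bool, what is visible of it) and "location" ([column, row] in pixels, amid what is visible of it).
The state is a dict: "time_s": time; "qpos": joint angles; "joint_velocities": joint speeds; "effort": joint torques, N m; "tool_pos": TCP position; "tool_rot": TCP orientation; "force": force on the tool from outside, world axes, zero at the start; "wrist_torque": the same for the moment, N m; "grip_width": finger opening in m; "grasp_force": force on a finger pad.
Only numpy, scipy, OpenCV 4.12 (cv2) and the standard library are available. Lean on these libraries where they do the work, as an engineer would, in place of code of your own. Each camera call takes 0.05 s, during which the arm holds its last target. There are 200 camera calls.

## Working session

There is one attempt and no reset: what is moved stays moved. The work goes in short steps, Python scripts to look and compute and a tool call to move; the robot and the scene stay as the last step left them, time stands still between calls to the robot, and variables do not carry over. Pictures are saved under pics/ and viewed, at most 10 in all, crops included, and the job is handed in when it is done.

Besides the shell and the picture viewer there is one more tool, called after "Call:" by a JSON object that holds its "op" and its "data", one argument or row to a line. apply_moves: Moves the arm, as the interface text tells. Shifts and turns lie within -1 to 1; 1 stands for 0.2 m of shift or 1.5 rad of turn. Its arguments: {"type":"object","properties":{"moves":{"type":"array","items":{"type":"array","items":{"type":"number","minimum":-1,"maximum":1}}},"grip_force":{"type":"number"}},"required":["moves"]}

```bash
mkdir -p pics
python3 - <<'E'
from cell import env, viewer, boxes_of, masks_of
import cv2
o=env.get_obs(); print({k:o[k] for k in('time_s','tool_pos','tool_rot','force','grip_width')})
for c in('scene','top'):
    im=viewer.read_camera(c); cv2.imwrite(f'pics/{c}0.png',im[:,:,::-1])
    print(c,viewer.get_calibration(c))
    for t in('yellow_handle','blue_handle','carton'):
        print(t,[(b['location'],round(b['conf'],2)) for b in boxes_of(c,t)][:4])
E
```

```text
{'time_s': 0.0, 'tool_pos': array([ 0.18676953, -0.62199547,  0.22146283]), 'tool_rot': array([-1.79889066e+02,  5.67985824e-03,  1.67193724e+01]), 'force': array([ 0.55286003, -0.11734482,  0.24607128]), 'grip_width': 0.08689869990288256}
scene {'fov_y': 45.160851322655155, 'cx': 314.85189946532165, 'cy': 197.1003242667058, 'position': array([0.99239541, 0.13039479, 0.88101715]), 'orientation': array([ 31.00570453,  -0.65246947, 110.32540308])}
yellow_handle [([434.3, 249.3], 0.56)]
blue_handle [([185.7, 182.9], 0.81)]
carton [([298.3, 271.3], 0.98), ([314.5, 225.9], 0.89), ([317.0, 142.0], 0.79), ([343.4, 181.5], 0.59)]
top {'fov_y': 57.055272158851054, 'cx': 318.0781630981908, 'cy': 201.99440643340628, 'position': array([ 0.44463737, -0.0414617 ,  0.9699282 ]), 'orientation': array([  4.84605131,   1.0201033 , -89.09353349])}
yellow_handle [([218.7, 179.9], 0.77)]
blue_handle [([420.7, 169.0], 0.74)]
carton [([303.7, 228.2], 0.85), ([346.6, 206.9], 0.8), ([310.5, 137.7], 0.78), ([315.1, 175.7], 0.75)]
```

View pics/scene0.png

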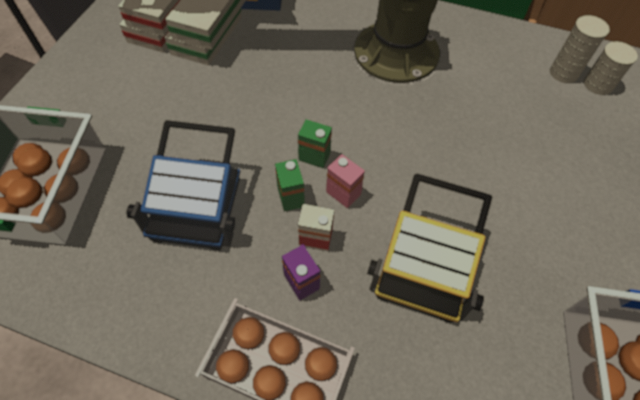

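View pics/top0.png

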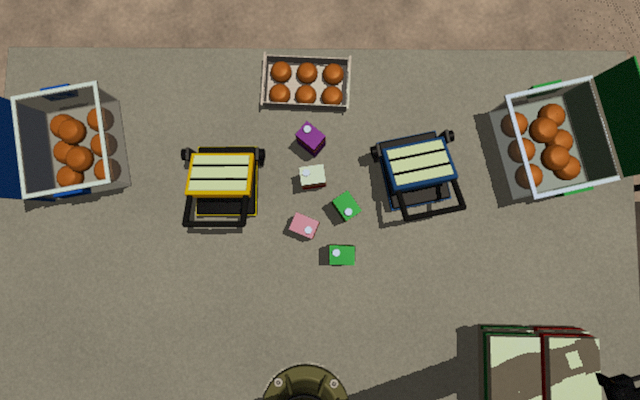

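Candidates: the yellow lamp's bar is at scene (452,183) / top (215,224), and the look-alike blue bar is at scene (197,127) / top (432,212). The white and red carton is at scene (316,228) / top (312,177). The look-alikes are green (315,143) and (290,185), pink (345,180) and purple (302,272) in the scene view. I'll check the yellow lamp in a close crop.

Run:
```python
import cv2,numpy as np
a=cv2.imread('pics/scene0.png')[165:325,360:500]; b=cv2.imread('pics/top0.png')[140:235,175:325]
a=cv2.resize(a,None,fx=3.5,fy=3.5,interpolation=cv2.INTER_CUBIC); b=cv2.resize(b,(300*8//8,190),interpolation=cv2.INTER_CUBIC)
b=cv2.imread('pics/top0.png')[140:235,175:275]; b=cv2.resize(b,None,fx=3,fy=3,interpolation=cv2.INTER_CUBIC)
c=np.zeros((560,800,3),np.uint8); c[:,:490]=a; c[:285,495:795]=b
cv2.imwrite('pics/crop.png',np.clip(c*1.5,0,255).astype(np.uint8))
```

```text
(no output)
```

View pics/crop.png

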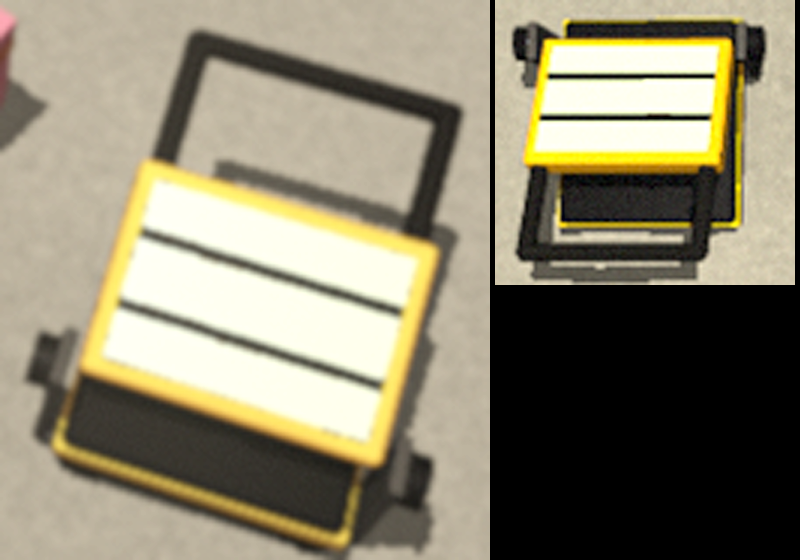

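```bash
cat > h.py <<'E'
import numpy as np,cv2
from scipy.optimize import least_squares
from scipy.spatial.transform import Rotation as R
from cell import env, viewer, boxes_of, masks_of
def cal(c): return viewer.get_calibration(c)
def proj(k,P):
    p=(np.asarray(P)-k['position'])@R.from_euler('xyz',k['orientation'],degrees=True).as_matrix()
    f=200/np.tan(np.radians(k['fov_y']/2))
    return np.c_[k['cx']+f*p[:,0]/-p[:,2],k['cy']+f*p[:,1]/p[:,2]]
def lamp(x,y,yaw,t,w=.1):  # yaw: direction hinge->away from robot; pts: bar +y,-y ; hinge +y,-y
    d=np.array([np.cos(yaw),np.sin(yaw),0]); l=np.array([-d[1],d[0],0]); h=np.array([x,y,.075])
    b=h-d*.185*np.cos(t)+np.array([0,0,.185*np.sin(t)])
    return np.array([b+.066*l,b-.066*l,h+w*l,h-w*l])
def fit(obs,t0=.3,x0=(.6,.2,0)):
    f=lambda p:np.concatenate([(proj(k,lamp(*p))-uv).ravel() for k,uv in obs])
    s=least_squares(f,[*x0,t0,.1],loss='soft_l1'); return s.x,f(s.x).reshape(-1,2)
def plane(k,uv,z):
    f=200/np.tan(np.radians(k['fov_y']/2))
    r=R.from_euler('xyz',k['orientation'],degrees=True).apply([(uv[0]-k['cx'])/f,-(uv[1]-k['cy'])/f,-1])
    return k['position']+r*(z-k['position'][2])/r[2]
E
python3 - <<'E'
from h import *
S,T=cal('scene'),cal('top')
p,r=fit([(S,np.array([[488.6,197.3],[417.1,177.9],[478.6,302.1],[372.9,267.3]])),(T,np.array([[185.7,224],[243.3,223.3],[184.7,154],[261,157.3]]))])
print(p.round(4),np.degrees(p[2:4]));print(r.round(1));print(lamp(*p).round(3))
for k,u in((S,(316,228)),(T,(312,177))): print('carton',plane(k,u,.07))
for k,u in((S,(197,127)),(T,(432,212))): print('blue bar',[plane(k,u,z).round(3) for z in(.15,.2)])
for k,u in((S,(315,128)),(S,(345,163)),(T,(304,226)),(T,(347,207)),(T,(342,254))): print('others',plane(k,u,.095).round(3))
E
```

```text
[0.6355 0.2144 0.0181 0.3394 0.0953] [ 1.0342249  19.44442441]
[[-0.5  0.4]
 [-0.2 -0.7]
 [-0.4 -0.1]
 [-0.5  0.4]
 [-1.   0.2]
 [-0.8  0.8]
 [-0.3  0.5]
 [-0.1 -3.2]]
[[0.46  0.277 0.137]
 [0.462 0.145 0.137]
 [0.634 0.31  0.075]
 [0.637 0.119 0.075]]
carton [ 0.59536447 -0.0045026   0.07      ]
carton [ 0.58241987 -0.00823798  0.07      ]
blue bar [array([ 0.51 , -0.283,  0.15 ]), array([ 0.543, -0.255,  0.2  ])]
blue bar [array([ 0.495, -0.279,  0.15 ]), array([ 0.492, -0.264,  0.2  ])]
others [ 0.388 -0.083  0.095]
others [0.451 0.003 0.095]
others [0.461 0.008 0.095]
others [ 0.508 -0.094  0.095]
others [ 0.396 -0.083  0.095]
```

```bash
cat >> h.py <<'E'
def legs(W,o=None):
    """W: list of (x,y,z,yaw) tool-down poses; prints scaled tool-frame move of each from the one before"""
    o=o or env.get_obs(); p=o['tool_pos']; r=R.from_euler('xyz',o['tool_rot'],degrees=True)
    for w in W:
        q=R.from_euler('xyz',[180,0,w[3]],degrees=True)
        s=r.inv().apply(np.array(w[:3])-p)/.2; t=(r.inv()*q).as_rotvec()/1.5
        print('shift',s.round(3),'turn',t.round(3)); p,r=np.array(w[:3]),q
E
python3 - <<'E'
from h import *
legs([(.30,-.52,.36,16.7),(.45,-.39,.36,35),(.54,-.21,.36,55),(.56,-.03,.36,75),(.47,.13,.34,91),(.461,.211,.22,91)])
E
```

```text
shift [ 0.689 -0.328 -0.688] turn [-0.  0.  0.]
shift [ 0.905 -0.407 -0.   ] turn [ 0.     0.    -0.213]
shift [ 0.885 -0.479 -0.   ] turn [-0.     0.    -0.233]
shift [ 0.795 -0.434 -0.   ] turn [-0.     0.    -0.233]
shift [ 0.656 -0.642  0.1  ] turn [ 0.     0.    -0.186]
shift [ 0.406 -0.038  0.6  ] turn [0. 0. 0.]
```

Call:
{"op": "apply_moves", "data": {
  "moves": [
    [0.05,-0.02,-0.25,0,0,0,1],
    [0.15,-0.07,-0.5,0,0,0,1],
    [0.35,-0.17,-0.69,0,0,0,1],
    [0.55,-0.26,-0.69,0,0,0,1],
    [0.69,-0.33,-0.69,0,0,0,1],
    [0.69,-0.33,-0.69,0,0,0,1]
  ]
}}

```text
time_s: 1.0
tool_pos: [0.3067, -0.5149, 0.3621]
tool_rot: [179.9, -0.2, 17.4]
force: [0.8, 0.4, 0.2]
grip_width: 0.087
grasp_force: 0.0
```

Call:
{"op": "apply_moves", "data": {
  "moves": [
    [0.22,-0.1,0,0,0,-0.05,1],
    [0.45,-0.2,0,0,0,-0.1,1],
    [0.68,-0.3,0,0,0,-0.15,1],
    [0.9,-0.41,0,0,0,-0.21,1],
    [0.9,-0.41,0,0,0,-0.21,1],
    [0.9,-0.41,0,0,0,-0.21,1]
  ]
}}

```text
time_s: 1.6
tool_pos: [0.4496, -0.3886, 0.3604]
tool_rot: [-180.0, 0.0, 34.9]
force: [-0.9, -0.5, 0.2]
grip_width: 0.0872
grasp_force: 0.0
```

Call:
{"op": "apply_moves", "data": {
  "moves": [
    [0.22,-0.12,0,0,0,-0.06,1],
    [0.45,-0.24,0,0,0,-0.12,1],
    [0.68,-0.36,0,0,0,-0.18,1],
    [0.88,-0.48,0,0,0,-0.23,1],
    [0.88,-0.48,0,0,0,-0.23,1],
    [0.88,-0.48,0,0,0,-0.23,1]
  ]
}}

```text
time_s: 2.2
tool_pos: [0.5385, -0.2109, 0.3605]
tool_rot: [180.0, 0.1, 54.5]
force: [0.2, -1.4, -0.5]
grip_width: 0.0869
grasp_force: 0.0
```

Call:
{"op": "apply_moves", "data": {
  "moves": [
    [0.2,-0.11,0,0,0,-0.06,1],
    [0.4,-0.22,0,0,0,-0.12,1],
    [0.6,-0.33,0,0,0,-0.18,1],
    [0.8,-0.43,0,0,0,-0.23,1],
    [0.8,-0.43,0,0,0,-0.23,1],
    [0.8,-0.43,0,0,0,-0.23,1]
  ]
}}

```text
time_s: 2.8
tool_pos: [0.5615, -0.0322, 0.3605]
tool_rot: [180.0, 0.1, 74.1]
force: [-1.0, -1.4, -0.5]
grip_width: 0.0869
grasp_force: 0.0
```

Call:
{"op": "apply_moves", "data": {
  "moves": [
    [0.16,-0.16,0.02,0,0,-0.05,1],
    [0.33,-0.32,0.05,0,0,-0.1,1],
    [0.5,-0.48,0.07,0,0,-0.14,1],
    [0.66,-0.64,0.1,0,0,-0.19,1],
    [0.66,-0.64,0.1,0,0,-0.19,1],
    [0.66,-0.64,0.1,0,0,-0.19,1]
  ]
}}

```text
time_s: 3.4
tool_pos: [0.4747, 0.1291, 0.3408]
tool_rot: [179.9, 0.1, 90.4]
force: [0.9, -0.2, 0.2]
grip_width: 0.0874
grasp_force: 0.0
```

Now I'll move over the bar and look from near with the wrist camera.

Run:
```python
from h import *
legs([(.461,.211,.24,91),(.461,.211,.118,91)])
k=cal('wrist'); im=viewer.read_camera('wrist'); cv2.imwrite('pics/w1.png',im[:,:,::-1])
print(k); print(proj(k,lamp(.6355,.2144,.0181,.3394,.0953)).round(0))
```

```text
shift [ 0.411 -0.066  0.503] turn [ 0.001  0.001 -0.007]
shift [-0.   -0.    0.61] turn [0. 0. 0.]
{'fov_y': 71.96511602814925, 'cx': 317.2477526597484, 'cy': 198.28122073979736, 'position': array([0.47386688, 0.19988862, 0.50338849]), 'orientation': array([-1.49778187e+01,  1.18197254e-02,  4.26308301e-01])}
[[306.  59.]
 [308. 167.]
 [432.  44.]
 [420. 178.]]
```

View pics/w1.png

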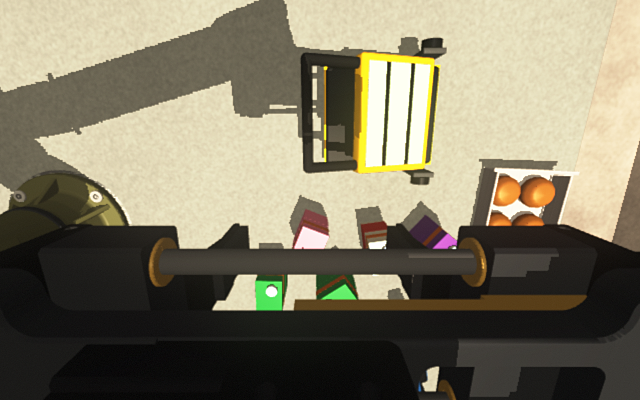

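The wrist view shows the yellow bar's ends at (307,59) and (309,167) and the knobs at (432,46) and (421,177). That is within about 2 px of the fit. I'll descend with the fingers partly open.

Call:
{"op": "apply_moves", "data": {
  "moves": [
    [0.2,-0.03,0.12,0,0,-0.007,0.65],
    [0.41,-0.066,0.25,0,0,-0.007,0.65],
    [0.41,-0.066,0.5,0,0,-0.007,0.65],
    [0.41,-0.066,0.5,0,0,-0.007,0.65],
    [0.41,-0.066,0.7,0,0,-0.007,0.65],
    [0.41,-0.066,0.9,0,0,-0.007,0.65],
    [0.41,-0.066,0.9,0,0,-0.007,0.65]
  ]
}}

```text
time_s: 4.15
tool_pos: [0.4595, 0.2093, 0.1578]
tool_rot: [-179.6, 0.1, 90.9]
force: [-0.3, -0.7, 0.4]
grip_width: 0.0567
grasp_force: 0.0
```

Run:
```python
from h import *
o=env.get_obs(); print(o['tool_pos'],o['tool_rot'],o['force'],o['grip_width'])
legs([(.461,.211,.118,91)])
im=viewer.read_camera('scene'); k=cal('scene'); cv2.imwrite('pics/s2.png',cv2.resize(im[:300,340:,::-1],None,fx=2,fy=2))
```

```text
[0.45946625 0.20928568 0.15775384] [-1.79592530e+02  1.33468729e-01  9.08983854e+01] [-0.29910838 -0.73438194  0.37532265] 0.05673621770610104
shift [0.009 0.009 0.199] turn [-0.005  0.002 -0.001]
```

View pics/s2.png

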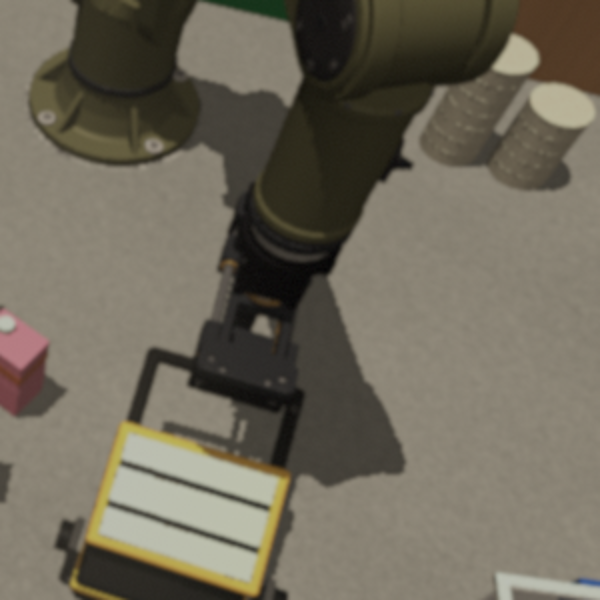

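The gripper sits over the middle of the yellow bar (crop (240,370)), and one finger is above the gap. I'll go down the last 40 mm and close.

Call:
{"op": "apply_moves", "data": {
  "moves": [
    [0,0,0.1,0,0,0,0.65],
    [0,0,0.2,0,0,0,0.65],
    [0,0,0.2,0,0,0,0.65],
    [0,0,0.2,0,0,0,0.4],
    [0,0,0.2,0,0,0,0.2],
    [0,0,0.2,0,0,0,0],
    [0,0,0.2,0,0,0,0],
    [0,0,0.2,0,0,0,0],
    [0,0,0.2,0,0,0,0]
  ],
  "grip_force": 25
}}

```text
time_s: 5.1
tool_pos: [0.46, 0.2137, 0.1206]
tool_rot: [180.0, 0.0, 91.2]
force: [-0.3, -0.1, 1.1]
grip_width: 0.0164
grasp_force: 0.0
```

Run:
```python
from h import *
o=env.get_obs(); print(o['tool_pos'],o['tool_rot'],o['force'],o['grip_width'],o['grasp_force'])
T=np.array([.6355,.2144,.075]); g=o['tool_pos']+[0,0,.019]
d=g-T; print('radius',np.hypot(d[0],d[2]),'ang',np.degrees(np.arctan2(d[2],-d[0])))
r=R.from_euler('xyz',o['tool_rot'],degrees=True)
a0=.3394; B=lambda a:np.array([-.185*np.cos(a)*np.cos(.018),-.185*np.cos(a)*np.sin(.018),.185*np.sin(a)])
for deg in (24,29,34,39,44,49,54,57,60,61,62): print(deg,(r.inv().apply(B(np.radians(deg))-B(a0))/.2).round(3))
```

```text
[0.45997502 0.21366763 0.12064444] [1.79994148e+02 9.61380904e-03 9.12355263e+01] [-0.2572684  -0.10994078  1.08788024] 0.016381064035812593 0.0
radius 0.18705058645255557 ang 20.218347697592186
24 [-0.     0.027 -0.068]
29 [-0.     0.063 -0.14 ]
34 [-0.     0.105 -0.209]
39 [-0.001  0.153 -0.274]
44 [-0.001  0.207 -0.335]
49 [-0.001  0.265 -0.39 ]
54 [-0.001  0.329 -0.44 ]
57 [-0.001  0.368 -0.468]
60 [-0.002  0.41  -0.493]
61 [-0.002  0.424 -0.501]
62 [-0.002  0.438 -0.509]
```

Call:
{"op": "apply_moves", "data": {
  "moves": [
    [0,0,0,0,0,0,0],
    [0,0,0,0,0,0,0],
    [0,0,0,0,0,0,0],
    [0,0.013,-0.034,0,0,0,0],
    [0,0.027,-0.068,0,0,0,0],
    [0,0.044,-0.104,0,0,0,0],
    [0,0.063,-0.14,0,0,0,0],
    [0,0.083,-0.175,0,0,0,0],
    [0,0.105,-0.209,0,0,0,0],
    [0,0.105,-0.209,0,0,0,0]
  ]
}}

```text
time_s: 6.1
tool_pos: [0.4813, 0.2139, 0.1618]
tool_rot: [-180.0, -0.0, 91.2]
force: [4.7, 1.0, -4.4]
grip_width: 0.0132
grasp_force: 25.0
```

Run:
```python
from h import *
o=env.get_obs(); print(o['time_s'],o['tool_pos'],o['force'],o['grip_width'],o['grasp_force'])
T=np.array([.6355,.2144,.075]); g=o['tool_pos']+[0,0,.019]
d=g-T; print('radius',np.hypot(d[0],d[2]),'ang',np.degrees(np.arctan2(d[2],-d[0])))
im=viewer.read_camera('scene'); cv2.imwrite('pics/s3.png',cv2.resize(im[130:330,340:540,::-1],None,fx=2.9,fy=2.9,interpolation=2))
```

```text
6.1 [0.48129608 0.21394734 0.16182147] [ 4.66633971  1.0355542  -4.4381322 ] 0.013195417277985027 25.014403760433197
radius 0.1870214789662544 ang 34.459616475184376
```

View pics/s3.png

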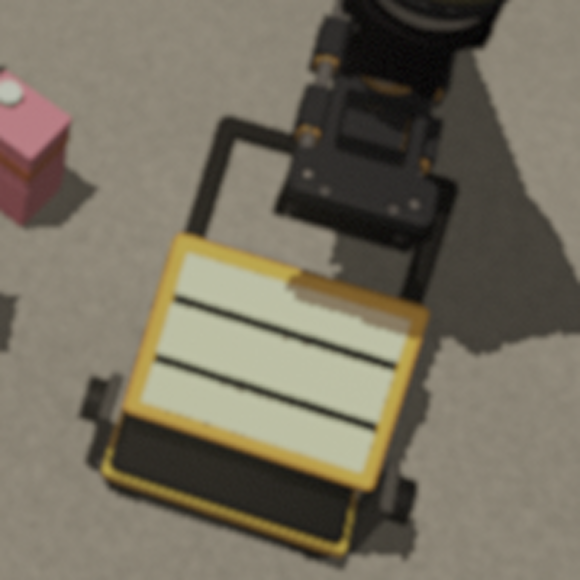

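The bar is held and the head is rising, at about 34°, with 25 N grip and about 6 N wrist force. I'll carry on along the arc.

Call:
{"op": "apply_moves", "data": {
  "moves": [
    [0,0.024,-0.033,0,0,0,0],
    [0,0.048,-0.065,0,0,0,0],
    [0,0.075,-0.096,0,0,0,0],
    [0,0.102,-0.126,0,0,0,0],
    [0,0.131,-0.154,0,0,0,0],
    [0,0.16,-0.181,0,0,0,0],
    [0,0.192,-0.206,0,0,0,0],
    [0,0.224,-0.231,0,0,0,0],
    [0,0.244,-0.245,0,0,0,0],
    [0,0.263,-0.259,0,0,0,0],
    [0,0.284,-0.272,0,0,0,0],
    [0,0.305,-0.284,0,0,0,0],
    [0,0.305,-0.284,0,0,0,0],
    [0,0.305,-0.284,0,0,0,0]
  ]
}}

```text
time_s: 7.55
tool_pos: [0.5411, 0.2149, 0.2208]
tool_rot: [-179.9, 0.1, 91.2]
force: [-6.6, -3.3, 2.4]
grip_width: 0.0134
grasp_force: 25.0
```

Run:
```python
from h import *
o=env.get_obs(); print(o['time_s'],o['tool_pos'],o['force'],o['grip_width'],o['grasp_force'])
T=np.array([.6355,.2144,.075]); g=o['tool_pos']+[0,0,.019]
d=g-T; print('radius',np.hypot(d[0],d[2]),'ang',np.degrees(np.arctan2(d[2],-d[0])))
im=viewer.read_camera('scene');cv2.imwrite('pics/s4f.png',im[:,:,::-1]); k=cal('scene')
for a in(57,60,63): print(a,proj(k,lamp(.6355,.2144,.0181,np.radians(a),.0953))[:2].round(1))
cv2.imwrite('pics/s4.png',cv2.resize(im[130:330,340:540,::-1],None,fx=2.9,fy=2.9,interpolation=2))
```

```text
7.55 [0.54108691 0.21489968 0.22084486] [-6.60413075 -3.31013706  2.37894589] 0.013362201444158015 25.001733899116516
radius 0.18996752200082423 ang 60.19854734423892
57 [[499.9 204.9]
 [417.8 181.2]]
60 [[500.3 207.6]
 [417.2 183.5]]
63 [[500.5 210.7]
 [416.6 186.2]]
```

View pics/s4.png

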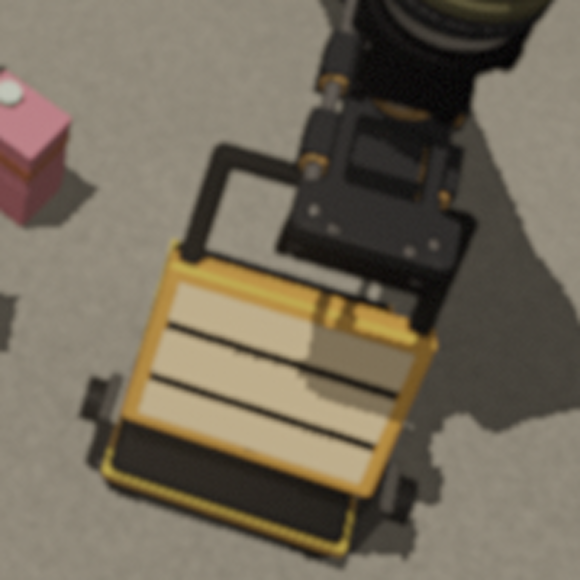

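The visible bar corners are at (416.6,183.4) and (501.4,207.6), which match the 60° prediction of (417.2,183.5) and (500.3,207.6). I'll release, rise clear and measure again.

Call:
{"op": "apply_moves", "data": {
  "moves": [
    [0,0,0,0,0,0,0.3],
    [0,0,0,0,0,0,0.5],
    [0,0,0,0,0,0,0.65],
    [0,0,0,0,0,0,0.65],
    [0,0,0,0,0,0,0.65],
    [0,0,0,0,0,0,0.65]
  ]
}}

```text
time_s: 8.2
tool_pos: [0.5421, 0.2155, 0.2192]
tool_rot: [180.0, -0.0, 91.2]
force: [-1.1, 0.3, -0.3]
grip_width: 0.0522
grasp_force: 0.0
```

Call:
{"op": "apply_moves", "data": {
  "moves": [
    [0,0,-0.1,0,0,0,0.65],
    [0,0,-0.25,0,0,0,0.65],
    [0,0,-0.5,0,0,0,0.65],
    [-0.2,-0.2,-0.6,0,0,0,0.65],
    [-0.4,-0.4,-0.6,0,0,0,0.65],
    [-0.6,-0.4,-0.6,0,0,0,0.65],
    [-0.8,-0.4,-0.6,0,0,0,0.65],
    [-1,-0.4,-0.6,0,0,0,0.65],
    [-1,-0.4,-0.6,0,0,0,0.65]
  ]
}}

```text
time_s: 9.1
tool_pos: [0.4661, 0.0067, 0.3389]
tool_rot: [-180.0, 0.2, 90.6]
force: [-0.5, -0.2, -0.7]
grip_width: 0.0564
grasp_force: 0.0
```

Run:
```python
from h import *
o=env.get_obs(); print(o['time_s'],o['tool_pos'],o['force'],o['grip_width'])
ims=[]
for c in('scene','top'):
    im=viewer.read_camera(c); cv2.imwrite(f'pics/{c}5.png',im[:,:,::-1]); ims.append(im[:,:,::-1])
    k=cal(c)
    for a in(57,60,63): print(c,a,proj(k,lamp(.6355,.2144,.0181,np.radians(a),.0953)).round(1).tolist())
a=cv2.resize(ims[0][165:325,360:510],None,fx=3,fy=3,interpolation=2); b=cv2.resize(ims[1][130:235,165:275],None,fx=3,fy=3,interpolation=2)
c=np.zeros((480,790,3),np.uint8); c[:,:450]=a; c[:315,455:785]=b
cv2.imwrite('pics/c5.png',np.clip(c*1.4,0,255).astype(np.uint8))
```

```text
9.1 [0.46609707 0.00673142 0.33893765] [-0.4625217  -0.18696197 -0.69130891] 0.056433545314184784
scene 57 [[499.9, 204.9], [417.8, 181.2], [478.2, 302.0], [372.4, 267.7]]
scene 60 [[500.3, 207.6], [417.2, 183.5], [478.2, 302.0], [372.4, 267.7]]
scene 63 [[500.5, 210.7], [416.6, 186.2], [478.2, 302.0], [372.4, 267.7]]
top 57 [[168.4, 187.0], [232.8, 186.7], [184.4, 154.6], [260.9, 154.1]]
top 60 [[167.5, 182.6], [232.3, 182.3], [184.4, 154.6], [260.9, 154.1]]
top 63 [[166.6, 178.1], [231.8, 177.8], [184.4, 154.6], [260.9, 154.1]]
```

View pics/c5.png

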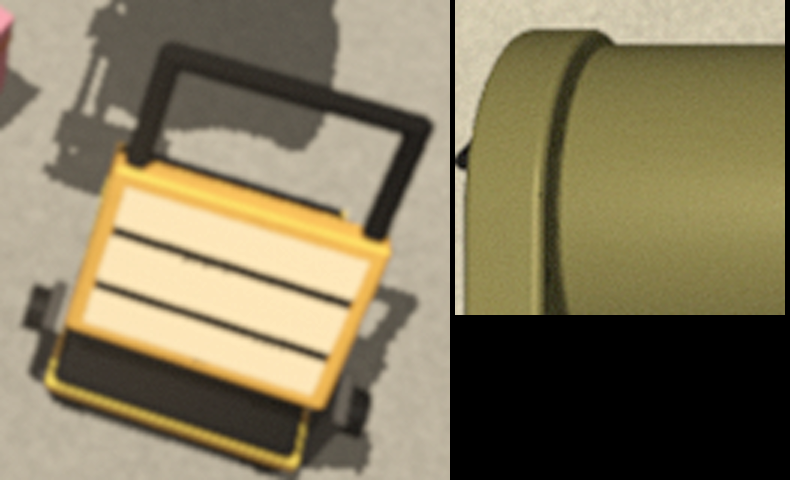

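The scene view gives bar corners at (417.7,183.3) and (501,207.3), about 60°. The arm hides the lamp in the top view, so I'll move it away, wait over two seconds and check there.

Call:
{"op": "apply_moves", "data": {
  "moves": [
    [-0.22,0.1,0,0,0,0.05,0.65],
    [-0.45,0.2,-0.05,0,0,0.1,0.65],
    [-0.68,0.3,-0.1,0,0,0.15,0.65],
    [-0.9,0.35,-0.1,0,0,0.2,0.65],
    [-0.9,0.35,-0.1,0,0,0.2,0.65],
    [-0.9,0.35,-0.1,0,0,0.2,0.65]
  ]
}}

```text
time_s: 9.8
tool_pos: [0.5407, -0.1637, 0.3584]
tool_rot: [-179.9, -0.1, 74.1]
force: [0.8, 1.4, -0.2]
grip_width: 0.0562
grasp_force: 0.0
```

Run:
```python
from h import *
legs([(.50,-.33,.36,40)])
```

```text
shift [-0.855  0.032 -0.01 ] turn [-0.001 -0.001  0.397]
```

Call:
{"op": "apply_moves", "data": {
  "moves": [
    [-0.2,0.01,0,0,0,0.08,0.65],
    [-0.4,0.02,0,0,0,0.16,0.65],
    [-0.6,0.03,0,0,0,0.24,0.65],
    [-0.85,0.03,0,0,0,0.32,0.65],
    [-0.85,0.03,0,0,0,0.4,0.65],
    [-0.85,0.03,0,0,0,0.4,0.65],
    [-0.85,0.03,0,0,0,0.4,0.65],
    [-0.85,0.03,0,0,0,0.4,0.65],
    [-0.85,0.03,0,0,0,0.4,0.65],
    [-0.85,0.03,0,0,0,0.4,0.65]
  ]
}}

```text
time_s: 10.8
tool_pos: [0.4996, -0.3288, 0.3594]
tool_rot: [180.0, -0.0, 39.8]
force: [0.0, -0.4, -0.4]
grip_width: 0.0567
grasp_force: 0.0
```

Run:
```python
from h import *
print(env.get_obs()['time_s'])
im=viewer.read_camera('top')[:,:,::-1]; cv2.imwrite('pics/top6.png',im)
old=cv2.imread('pics/top0.png'); s=cv2.imread('pics/scene0.png'); n=viewer.read_camera('scene')[:,:,::-1]
R_=lambda a,f:cv2.resize(a,None,fx=f,fy=f,interpolation=2)
c=np.zeros((600,800,3),np.uint8)
a=R_(im[135:235,160:270],4); c[:400,:440]=a
b=R_(n[110:310,120:370],1.4); c[:280,445:795]=b
b=R_(s[110:310,120:370],1.4); c[290:570,445:795]=b
c[400:600,:400]=R_(im[100:200,270:470],2)
cv2.imwrite('pics/c6.png',np.clip(c*1.4,0,255).astype(np.uint8))
```

```text
10.8
```

View pics/c6.png

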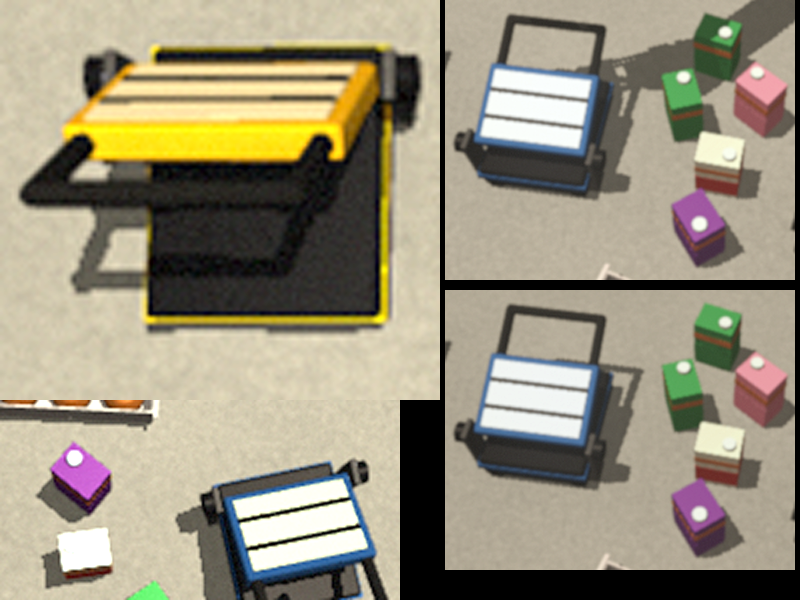

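In the top view the bar's left corner is at (168.7,183.2); 60° predicts (167.5,182.6). The head therefore stands at about 59.6°. The blue lamp and the white carton look the same as before. I'll wait a full two seconds more, compare, and hand in.

Call:
{"op": "apply_moves", "data": {
  "moves": [
    [0,0,0,0,0,0,0.65],
    [0,0,0,0,0,0,0.65],
    [0,0,0,0,0,0,0.65],
    [0,0,0,0,0,0,0.65],
    [0,0,0,0,0,0,0.65],
    [0,0,0,0,0,0,0.65],
    [0,0,0,0,0,0,0.65],
    [0,0,0,0,0,0,0.65],
    [0,0,0,0,0,0,0.65],
    [0,0,0,0,0,0,0.65],
    [0,0,0,0,0,0,0.65],
    [0,0,0,0,0,0,0.65],
    [0,0,0,0,0,0,0.65],
    [0,0,0,0,0,0,0.65],
    [0,0,0,0,0,0,0.65],
    [0,0,0,0,0,0,0.65],
    [0,0,0,0,0,0,0.65],
    [0,0,0,0,0,0,0.65],
    [0,0,0,0,0,0,0.65],
    [0,0,0,0,0,0,0.65]
  ]
}}

```text
time_s: 12.9
tool_pos: [0.4991, -0.3298, 0.3591]
tool_rot: [180.0, 0.0, 39.7]
force: [0.1, 0.5, 1.3]
grip_width: 0.0568
grasp_force: 0.0
```

Run:
```python
from h import *
im=viewer.read_camera('top')[:,:,::-1]; p=cv2.imread('pics/top6.png')
d=np.abs(im[135:235,160:340].astype(int)-p[135:235,160:340]).max(2)
n=(d>60).sum(); print(env.get_obs()['time_s'],d.max(),n)
if n<15: print(env.sign_off())
```

```text
12.95 45 0
the job is handed in; nothing more can be done
None
```

The yellow lamp's head stands at about 60° (measured about 59.6°), was let go and showed no movement for over two seconds; the blue lamp and the drink carton look unmoved in the pictures, and the job was handed in at 12.95 s.

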